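# Run the typewriter carriage to its end stop with the release button held down

## Robot

A 6-joint arm with a two-finger parallel gripper is mounted at the origin on the work surface. World frame = base frame: x ahead of the robot, y to its left, z up, the work surface at z = 0. Lengths are in mm, angles in rad, forces in N, time in s.
With the tool pointing down it reaches from about 350 to 875 mm from the base axis. Payload 4.2 kg.
Tool frame: the origin (TCP) lies midway between the tips of the shut fingers; the grasp point (between the pads) lies 19 mm behind it; z points along the fingers, y is the direction in which the jaws open and shut (so a half turn about z gives the same grasp; the last joint's range is limited). The gripper opens to 85 mm and grips with 20 to 120 N. Pads are 22 mm wide; open, the fingers measure 114 mm over their backs; the gripper's body (76 mm by 85 mm) begins 54 mm behind the grasp point. The pads swing forward as they close: fully open they stand 13 mm farther back than shut.
Start: joints at [-0.9, 0.385, 0.008, 0, -1.194, -0.259], TCP at [250.175, -572.723, 231.312] pointing down, gripper open.
Joint ranges: [-3.14, 3.14], [-1.21, 2.06], [-1.07, 1.41], [-3.16, 2.05], [-2.99, -0.16], [-3.1, 3.1]. Speed limits (rad/s): [2.79, 2.79, 3.14, 3.14, 3.14, 3.14].

## Interface

Orientations are given as a unit quaternion [x, y, z, w].
In Python, from bench import readout, optics, workorder, nets gives the robot as it stands. The module is installed in compiled form; this text tells all that it offers.
- The arm moves only by the tool move_arm, never from a script. Its argument "steps" is a list of rows, each a list of 7 numbers: the opening, from -1 (shut) to 1 (fully open), so that 0 is half open, then the shift along the world's x, y, z in mm, then the turn, a rotation vector about the world's x, y, z in rad. In form: [[gripper, tx, ty, tz, wx, wy, wz], ...]. A call has 1 to 5 rows; each row is the pose to reach, as a shift and turn from the pose commanded when the call began; what a row does not reach only later rows make up. A row lasts 1/12 s, in which the tool goes at most 41.7 mm and 7.16 degrees, less where a joint would pass 70% of its speed; a pose out of reach is approached as far as the arm can. A call with a gripper value outside its range is refused whole. The fingers move at their own pace and stop on an object; the grip force is fixed at half the most. Time passes only in rows, so rows that repeat a pose let the fingers close. It gives the time, the measured TCP pose, the force and the opening at its end, in the units of the state.
- readout.read_state(): the state, without advancing time (a new reading comes with each control period).
- optics.get_image(name): name is "side" or "top"; returns a dict with "frame" (400x640x3 uint8, blue, green, red), "fx", "fy", "cx", "cy" (pixels), "k1" (the pictures are not rectified: a ray, as slopes to the right and down, at radius r is drawn at 1 + k1 r^2 times it, then the intrinsics apply), "rvec" (rotation vector, rad) and "tvec" (3), from world to camera coordinates, as OpenCV has them. Camera axes: x right, y down, z forward; pixel columns grow to the right and rows downward; lengths in mm; the calibration is good to about 2 mm. A picture is of the moment at which its call begins. There is no depth.
- workorder.job_done(): hands the job in, once; it reports no verdict.
Trained networks look in a picture, given as the dict that the camera call returned (one of the last four; its "shot" number tells which), for a name from the list of things; names that differ only in an ending like _2 or _b are one class to them, and where a whole thing is asked for, a point or a joint stands for the part that bears it (a point fixed in the world has none). Each returns a list of dicts, best first, with "conf" (0 to 1); they miss things now and then, are a little off and sometimes report something else, mostly with a low value. They report only what shows in the picture. A call takes as long as a camera call.
- nets.silhouettes(name, picture): "region" (400x640 bool, what is visible of it) and "extent" ([left, top, right, bottom] in pixels, round what is visible of it).
- nets.tip_of(name, picture): "uv" ([column, row] in pixels: a listed point, or the origin of a listed thing).
The state is a dict: "clock": time; "joints": joint angles; "joint_vel": joint speeds; "joint_efforts": joint torques, N m; "position": TCP position; "ee_rot": TCP orientation; "contact_force": force on the tool from outside, world axes, zero at the start; "wrist_torque": the same for the moment, N m; "gripper_width": finger opening in mm.
Only numpy, scipy, OpenCV 4.12 (cv2) and the standard library are available. Lean on these libraries where they do the work, as an engineer would, in place of code of your own. Each camera call takes 0.05 s, during which the arm holds its last target.

## Task

The typewriter carriage is locked at one end of its rail. With the tips of the fingers press the release button in its well fully down and, holding it down, push the carriage along until it meets the steel end stop; then let the button rise so that the carriage locks there. Leave the loose parts and the oil can where they stand.

Things in the scene. Friction and masses are not known exactly. Their poses are not given: they have to be found in the camera images.
- machine: Fixed: clamped turntable (360 mm across) bearing a grey base plate 360 x 260 mm, top 42 mm above the counter, and a rail. Origin on the turntable axis at counter height. x axis: level along the rail, the way the carriage must slide, towards the end stop; y: from the button side to the black platen side; z up. May face any way round. Highest parts (platen, knobs): 127 mm above the counter.
- carriage (a joint): Slide of the dark steel carriage (200 x 115 mm deck, top 86 mm above the counter, with black platen roller and button well) along machine x, m: 0 at the start, 0.096 hard against its stop. Friction about 2 N, damping 6 N per m/s. With the button up a hidden pin locks it, in notches 16 mm apart (1 mm play), the last one at the stop; letting go early locks it on the way.
- button (a joint): How far the release button is pressed straight down, m: 0 up, 0.008 fully down. A spring takes 2 N to start and about 5.2 N fully down; the pin comes clear of the notches at about 0.005. It springs up by itself when let go.
- button_top (a point): Centre of the flat top of the bright steel button on the carriage: 44 mm (machine x) x 34 mm (y), 108 mm above the counter when up, 100 when fully down. 32 mm to the -y side of the rail, in a well 54 mm long (x) between two dark steel cheeks, open above and to both y sides. Cheeks: 45 mm long, 50 wide, tops 118 mm above the counter. The platen begins 47 mm from the button's centre towards +y.
- cheek_face (a point): On the carriage: on the inner face of the cheek on the end stop's side, 27 mm from the button's centre along machine +x, 110 mm above the counter. Fingers in the well can push against this face to move the carriage; its top edge is 118 mm above the counter.
- stop_face (a point): Middle of the face of the fixed steel end stop, an upright plate 80 mm wide, top 96 mm above the counter, at the +x end of the rail. The carriage deck's end is 96 mm from it at the start and meets it when fully home.
- margin_stop: Loose nickel-plated margin stop, an L-shaped block 30 x 22 mm and 26 mm high, standing on the base plate beside the rail on the button's side; origin at the centre of its underside. To be left alone.
- feed_roller: Loose red rubber feed roller, 30 mm across, 56 mm high with its shaft stub, standing on end on the base plate on the button's side; origin at the centre of its underside. To be left alone.
- oil_can: Loose green tin oil can, 72 mm across, 143 mm high with its thin spout, standing on the counter at one side; origin at the centre of its underside. To be left alone.

How it is judged:
By the outcome, as a careful person would: the job done as asked, in the order asked, and still so for the second after the job is handed in, with the robot touching nothing.
It also fails if it takes over 35 s, if anything falls off the work surface, if the arm or the gripper's body presses on something with over 40 N, if the wrist force passes 120 N, or if a joint passes its speed limit or range.

## Working session

There is one attempt and no reset: what is moved stays moved. The work goes in short steps, Python scripts to look and compute and a tool call to move; the robot and the scene stay as the last step left them, time stands still between calls to the robot, and variables do not carry over. Pictures are saved under pics/ and viewed, and the job is handed in when it is done.

Besides the shell and the picture viewer there is one more tool, called after "Emit:" as name(argument=value, ...), one argument or row to a line, values as JSON. move_arm: Moves the arm, as the interface text tells. Its arguments: {"type":"object","properties":{"steps":{"type":"array","items":{"type":"array","items":{"type":"number"}}}},"required":["steps"]}

```bash
mkdir -p pics; cat > h.py <<'E'
import numpy as np, cv2
from bench import readout, optics, workorder, nets
def ray(p,uv):
    x=(uv[0]-p['cx'])/p['fx']; y=(uv[1]-p['cy'])/p['fy']
    rd=np.hypot(x,y); r=rd
    for _ in range(30): r=rd/(1+p['k1']*r*r)
    s=r/rd if rd>0 else 1
    R=cv2.Rodrigues(np.array(p['rvec'],float))[0]; t=np.array(p['tvec'],float).ravel()
    return -R.T@t, R.T@np.array([x*s,y*s,1])
def at_z(p,uv,z):
    c,d=ray(p,uv); return c+d*(z-c[2])/d[2]
def proj(p,X):
    R=cv2.Rodrigues(np.array(p['rvec'],float))[0]; t=np.array(p['tvec'],float).ravel()
    q=R@np.array(X,float)+t; a=q[:2]/q[2]; a=a*(1+p['k1']*(a@a))
    return np.array([a[0]*p['fx']+p['cx'],a[1]*p['fy']+p['cy']])
E
python3 - <<'E'
from h import *
np.set_printoptions(precision=1,suppress=True)
print(readout.read_state())
for n in ['top','side']:
    p=optics.get_image(n); cv2.imwrite(f'pics/{n}0.png',p['frame'])
    print(n,'cam',ray(p,(320,200))[0], p['k1'],p['fx'])
    for nm,z in [('machine',0),('button_top',108),('cheek_face',110),('stop_face',None),('margin_stop',42),('feed_roller',42),('oil_can',0)]:
        for r in nets.tip_of(nm,p)[:2]:
            print(nm,np.array(r['uv']),round(r['conf'],2), at_z(p,r['uv'],z if z is not None else 90))
E
```

```text
{'clock': 0.0, 'joints': array([-0.9,  0.4,  0. , -0. , -1.2, -0.3]), 'joint_vel': array([-0.,  0., -0., -0., -0.,  0.]), 'joint_efforts': array([ -0. , -39.2,  18.8,   4.2,  -0. ,   0. ]), 'position': array([ 250. , -572.2,  230.2]), 'ee_rot': array([-0.2,  1. ,  0. , -0. ]), 'contact_force': array([ 0. , -0.3,  0.3]), 'wrist_torque': array([ 0. ,  0. , -0.1]), 'gripper_width': 85.47226992098695}
top cam [ 545.5 -120.4  947.2] 0.02092935457798842 390.9157855787907
machine [306.5 204.5] 0.62 [605.3 -66.7   0. ]
button_top [318.5 220.5] 0.54 [564.3 -99.  108. ]
cheek_face [322.2 204.4] 0.73 [ 598.9 -106.6  110. ]
stop_face [316.3 130.6] 0.82 [764.4 -91.5  90. ]
stop_face [446.8 225.7] 0.25 [ 556.1 -378.5   90. ]
margin_stop [356.3 235.2] 0.71 [ 532.7 -184.9   42. ]
margin_stop [308.8 201.8] 0.49 [609.  -74.3  42. ]
feed_roller [354.3 143.8] 0.66 [ 746.1 -179.2   42. ]
feed_roller [312.3 131.8] 0.4 [773.8 -80.5  42. ]
oil_can [449.5 228.7] 0.57 [ 550.1 -412.     0. ]
side cam [453.6 548.2 839.9] 0.02761965596574228 477.255706937705
machine [301.2 236.8] 0.83 [622.8 -76.2   0. ]
machine [255.9 181. ] 0.7 [ 771.2 -220.7    0. ]
button_top [329.3 198.2] 0.65 [ 567.3 -105.8  108. ]
cheek_face [314.5 194.1] 0.93 [ 599.3 -108.9  110. ]
stop_face [238.3 197.8] 0.9 [759.1 -82.8  90. ]
stop_face [328.1 197.2] 0.64 [ 573.1 -124.2   90. ]
margin_stop [350.2 199.1] 0.44 [ 531.  -171.9   42. ]
feed_roller [259.9 183.8] 0.49 [ 743.6 -175.5   42. ]
oil_can [356.  143.7] 0.77 [ 552.3 -408.1    0. ]
```

View pics/top0.png

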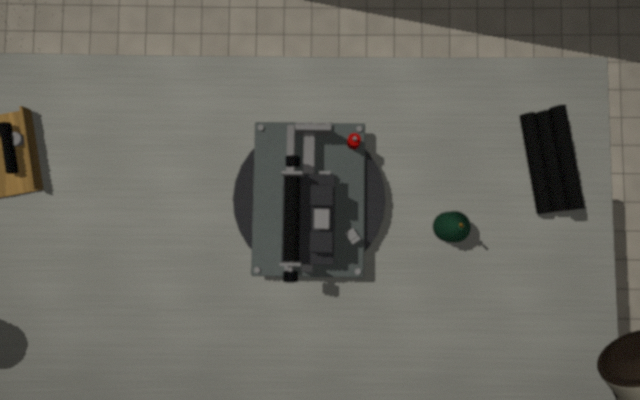

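View pics/side0.png

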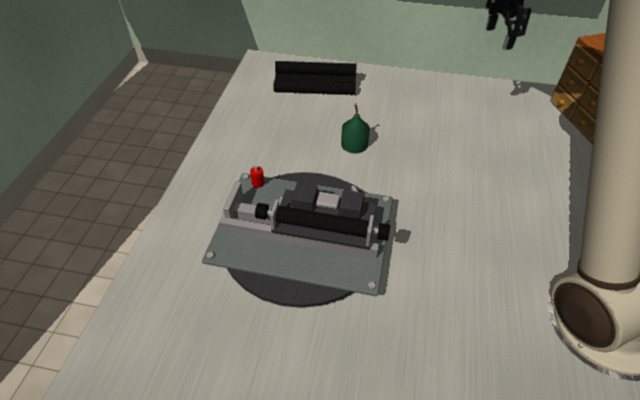

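The top view shows the machine with +x up the picture, the button near (321,219), and the feed roller at (354,141). I'll zoom in to measure its heading.

```bash
python3 - <<'E'
import cv2
a=cv2.imread('pics/top0.png')[110:290,225:400]; cv2.imwrite('pics/top0z.png',cv2.resize(cv2.convertScaleAbs(a,alpha=1.6),None,fx=3.3,fy=3.3,interpolation=cv2.INTER_CUBIC))
a=cv2.imread('pics/side0.png')[155:310,190:410]; cv2.imwrite('pics/side0z.png',cv2.resize(cv2.convertScaleAbs(a,alpha=1.6),None,fx=3.6,fy=3.6,interpolation=cv2.INTER_CUBIC))
E
```

```text
(no output)
```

View pics/top0z.png

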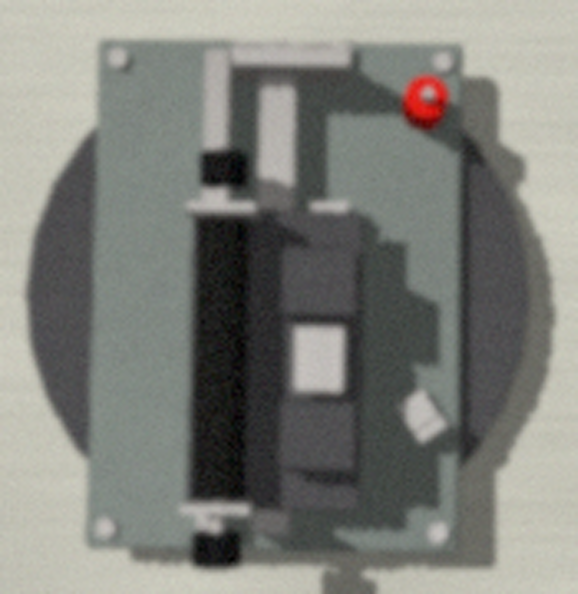

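View pics/side0z.png

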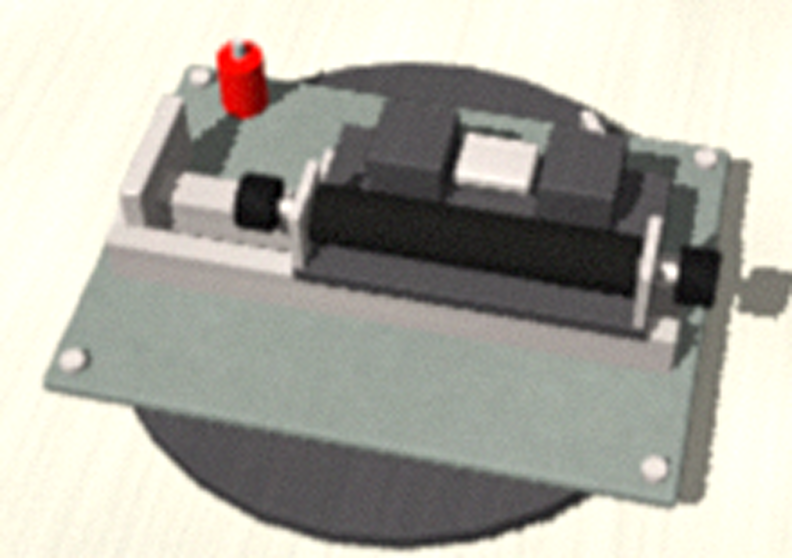

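```bash
python3 - <<'E'
from h import *
np.set_printoptions(precision=1,suppress=True)
t=optics.get_image('top'); s=optics.get_image('side')
T=lambda a:(225+(a[0]+.5)/3.3-.5,110+(a[1]+.5)/3.3-.5); S=lambda a:(190+(a[0]+.5)/3.6-.5,155+(a[1]+.5)/3.6-.5)
for nm,f,p,pts in [('top',T,t,[(117,59),(443,62),(437,532),(104,528)]),('side',S,s,[(74,360),(199,76),(705,158),(653,467)])]:
    P=[at_z(p,f(q),44) for q in pts]; print(nm,*P)
    if nm=='top': e=[P[0]-P[3],P[1]-P[2]]
    else: e=[P[0]-P[3],P[1]-P[2]]
    print([np.degrees(np.arctan2(v[1],v[0])) for v in e],[np.linalg.norm(v) for v in e],np.mean(P,0))
print('btn',at_z(t,T((319,359)),108),at_z(s,S((497,162)),108))
# colour centroid of button
for n,p,c in [('top',t,(321,219)),('side',s,(328,200))]:
    f=p['frame'].min(2); 
    _,m=cv2.threshold(f,110,255,0); 
    k,l,st,ce=cv2.connectedComponentsWithStats(m[c[1]-15:c[1]+16,c[0]-18:c[0]+19]); i=l[15,18]
    u=ce[i]+[c[0]-18,c[1]-15]; print(n,i,st[i],u,at_z(p,u,108))
for nm in ['button_top']:
  for n,p in [('t',t),('s',s)]:
    for r in nets.silhouettes(nm,p)[:1]: print(n,r['extent'],r['conf'])
E
```

```text
top [782.3  41.9  44. ] [ 782.1 -189.6   44. ] [ 451.5 -186.9   44. ] [452.   44.1  44. ]
[np.float64(-0.3847860142457231), np.float64(-0.47753101128542624)] [np.float64(330.3682894397512), np.float64(330.5839140213056)] [617.  -72.6  44. ]
side [784.2  39.2  44. ] [ 784.8 -191.6   44. ] [ 453.6 -188.3   44. ] [455.3  40.8  44. ]
[np.float64(-0.2825926559389017), np.float64(-0.5708380158039522)] [np.float64(328.9165313384899), np.float64(331.2423241857304)] [619.5 -75.   44. ]
btn [ 568.8 -105.   108. ] [ 569.8 -101.2  108. ]
top 1 [ 12   6  13  17 204] [321.  218.3] [ 569.  -104.4  108. ]
side 1 [  7   7  22  16 254] [327.4 199.4] [ 570.4 -101.7  108. ]
t [310.4, 209.6, 330.7, 232.2] 0.73
s [315.6, 191.3, 337.4, 211.5] 0.63
```

```bash
python3 - <<'E'
from h import *
from scipy.spatial.transform import Rotation as R
s=readout.read_state(); print(s['position'],s['ee_rot'],s['clock']); print(R.from_quat(s['ee_rot']).as_matrix().round(4))
E
```

```text
[ 250.15690917 -572.7054318   231.31178598] [-2.04442799e-01  9.78878512e-01  2.47744416e-05 -4.51778692e-06] 1.0
[[-9.164e-01 -4.002e-01 -0.000e+00]
 [-4.002e-01  9.164e-01  0.000e+00]
 [-0.000e+00  1.000e-04 -1.000e+00]]
```

Emit:
move_arm(
  steps=[
    [-1, 24, 34, 0, 0, 0, -0.1],
    [-1, 48, 68, 0, 0, 0, -0.2],
    [-1, 72, 102, 0, 0, 0, -0.3],
    [-1, 96, 136, 0, 0, 0, -0.4],
    [-1, 120, 170, 0, 0, 0, -0.42],
  ],
)

```text
clock: 1.42
position: [370.9, -401.2, 231.5]
ee_rot: [0.006, 1.0, -0.0, 0.0]
contact_force: [1.1, 0.5, -0.2]
gripper_width: 25.2
```

Emit:
move_arm(
  steps=[
    [-1, 24, 34, 0, 0, 0, 0],
    [-1, 48, 68, 0, 0, 0, 0],
    [-1, 72, 102, 0, 0, 0, 0],
    [-1, 96, 136, 0, 0, 0, 0],
    [-1, 120, 170, 0, 0, 0, 0],
  ],
)

```text
clock: 1.83
position: [491.0, -230.8, 231.8]
ee_rot: [0.004, 1.0, -0.0, 0.0]
contact_force: [0.1, -0.5, 0.0]
gripper_width: 0.3
```

Emit:
move_arm(
  steps=[
    [-1, 24, 34, 0, 0, 0, 0],
    [-1, 48, 68, -20, 0, 0, 0],
    [-1, 68, 98, -40, 0, 0, 0],
    [-1, 88, 129, -60, 0, 0, 0],
    [-1, 88, 129, -71, 0, 0, 0],
  ],
)

```text
clock: 2.25
position: [580.5, -99.4, 158.3]
ee_rot: [0.002, 1.0, 0.0, 0.0]
contact_force: [-0.9, -0.2, -0.4]
gripper_width: 0.0
```

```bash
python3 - <<'E'
from h import *
from scipy.spatial.transform import Rotation as R
for n,c in [('top',(225,400,110,290)),('side',(190,410,110,310))]:
    p=optics.get_image(n); a=p['frame'][c[2]:c[3],c[0]:c[1]]
    s=readout.read_state(); print(proj(p,s['position']))
    cv2.imwrite(f'pics/{n}1z.png',cv2.resize(cv2.convertScaleAbs(a,alpha=1.6),None,fx=3,fy=3,interpolation=cv2.INTER_CUBIC))
s=readout.read_state(); print(s['position'],s['clock'],s['gripper_width'],s['contact_force'],R.from_quat(s['ee_rot']).as_matrix().round(3))
E
```

```text
[318.67379576 213.26443689]
[324.49789434 182.16229977]
[ 577.22645607 -102.03636247  157.32996154] 2.35 -0.06986728601839151 [-0.25177531 -0.0705011   0.07158463] [[-1.     0.006 -0.006]
 [ 0.006  1.     0.   ]
 [ 0.006  0.    -1.   ]]
```

View pics/side1z.png

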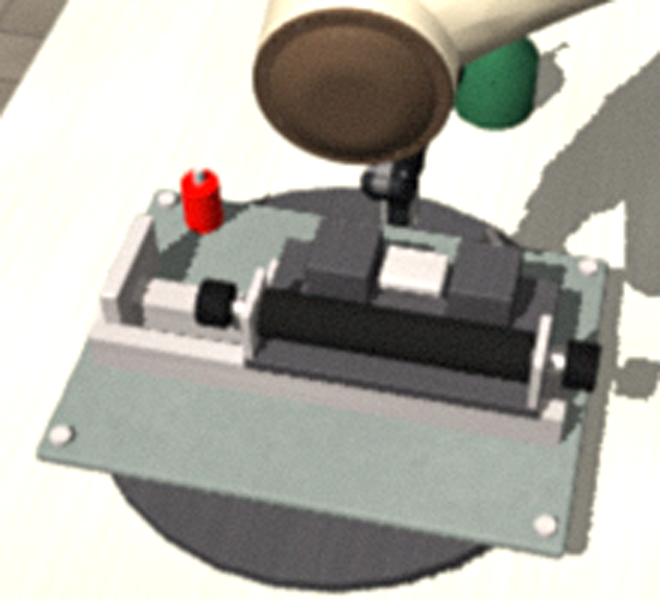

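View pics/top1z.png

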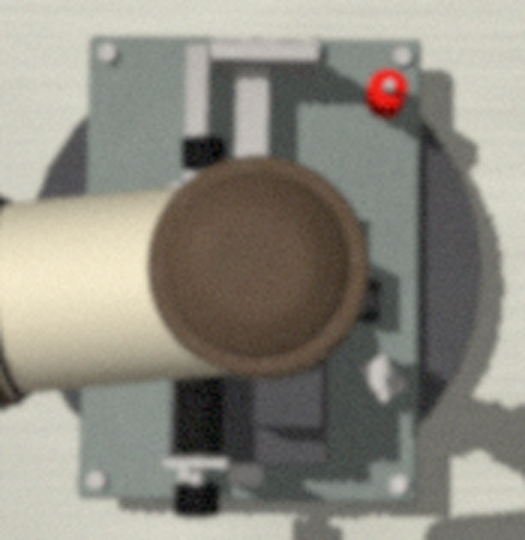

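The side view shows the fingertip at about (323,184) px against a predicted (324,182), above the button. Next I descend.

Emit:
move_arm(
  steps=[
    [-1, 0, 0, -12, 0, 0, 0],
    [-1, 0, 0, -24, 0, 0, 0],
    [-1, 0, 0, -36, 0, 0, 0],
    [-1, 0, 0, -46, 0, 0, 0],
    [-1, 0, 0, -46, 0, 0, 0],
  ],
)

```text
clock: 2.77
position: [576.8, -104.6, 113.2]
ee_rot: [0.005, 1.0, 0.0, -0.001]
contact_force: [-0.9, 0.9, -0.9]
gripper_width: 0.4
```

Emit:
move_arm(
  steps=[
    [-1, 0, 0, 0, 0, 0, 0],
    [-1, 0, 0, 0, 0, 0, 0],
    [-1, 0, 0, 0, 0, 0, 0],
  ],
)

```text
clock: 3.02
position: [578.8, -104.0, 115.5]
ee_rot: [0.004, 1.0, -0.0, 0.001]
contact_force: [0.8, 0.4, 0.3]
gripper_width: -0.0
```

```bash
python3 - <<'E'
from h import *
for n,c in [('side',(190,410,110,310))]:
    p=optics.get_image(n); a=p['frame'][c[2]:c[3],c[0]:c[1]]
    cv2.imwrite(f'pics/{n}2z.png',cv2.resize(cv2.convertScaleAbs(a,alpha=1.6),None,fx=3,fy=3,interpolation=cv2.INTER_CUBIC))
s=readout.read_state(); print(s['position'],s['clock'],s['contact_force'],proj(p,s['position']))
E
```

```text
[ 578.71036414 -103.88359428  115.3375668 ] 3.0667 [1.02820935 0.26754834 0.34767055] [323.73809712 195.63046748]
```

View pics/side2z.png

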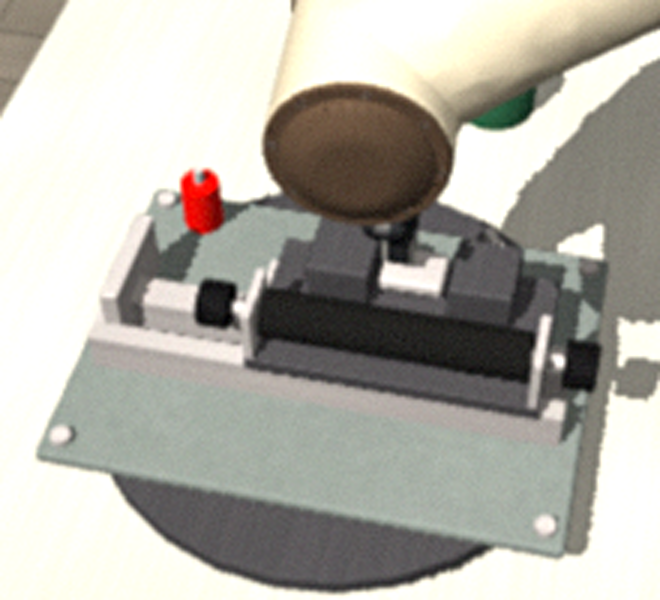

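The fingertips are inside the well at about (323,195), over the button's end-stop half and clear of the cheek. Now I press.

Emit:
move_arm(
  steps=[
    [-1, 0, 0, -4, 0, 0, 0],
    [-1, 0, 0, -8, 0, 0, 0],
    [-1, 0, 0, -11, 0, 0, 0],
    [-1, 0, 0, -14, 0, 0, 0],
    [-1, 0, 0, -14, 0, 0, 0],
  ],
)

```text
clock: 3.48
position: [578.7, -103.7, 100.4]
ee_rot: [0.004, 1.0, -0.0, 0.0]
contact_force: [0.9, 0.4, 3.6]
gripper_width: 0.3
```

Emit:
move_arm(
  steps=[
    [-1, 0, 0, -1, 0, 0, 0],
    [-1, 0, 0, -2, 0, 0, 0],
    [-1, 0, 0, -2, 0, 0, 0],
    [-1, 0, 0, -2, 0, 0, 0],
  ],
)

```text
clock: 3.82
position: [579.1, -103.7, 100.0]
ee_rot: [0.004, 1.0, -0.0, 0.001]
contact_force: [-1.1, 0.8, 9.7]
gripper_width: 0.3
```

Fully down: z is 100.0 and the force is 9.7 N, above the spring's 5.2 N. Now I push along +x.

Emit:
move_arm(
  steps=[
    [-1, 2, 0, -1, 0, 0, 0],
    [-1, 4, 0, -1, 0, 0, 0],
    [-1, 7, 0, -1, 0, 0, 0],
    [-1, 10, 0, -1, 0, 0, 0],
    [-1, 14, 0, -1, 0, 0, 0],
  ],
)

```text
clock: 4.23
position: [593.2, -103.8, 100.0]
ee_rot: [0.004, 1.0, -0.0, 0.001]
contact_force: [-3.0, 1.6, 12.9]
gripper_width: -0.1
```

Emit:
move_arm(
  steps=[
    [-1, 4, 0, 0, 0, 0, 0],
    [-1, 8, 0, 0, 0, 0, 0],
    [-1, 12, 0, 0, 0, 0, 0],
    [-1, 16, 0, 0, 0, 0, 0],
    [-1, 20, 0, 0, 0, 0, 0],
  ],
)

```text
clock: 4.65
position: [613.4, -103.9, 100.0]
ee_rot: [0.004, 1.0, -0.0, 0.002]
contact_force: [-2.3, 1.4, 12.4]
gripper_width: 0.2
```

Emit:
move_arm(
  steps=[
    [-1, 5, 0, 0, 0, 0, 0],
    [-1, 10, 0, 0, 0, 0, 0],
    [-1, 15, 0, 0, 0, 0, 0],
    [-1, 20, 0, 0, 0, 0, 0],
    [-1, 25, 0, 0, 0, 0, 0],
  ],
)

```text
clock: 5.07
position: [638.2, -104.0, 100.0]
ee_rot: [0.004, 1.0, -0.001, 0.001]
contact_force: [-2.0, -0.2, 11.9]
gripper_width: -0.1
```

Emit:
move_arm(
  steps=[
    [-1, 5, 0, 0, 0, 0, 0],
    [-1, 10, 0, 0, 0, 0, 0],
    [-1, 15, 0, 0, 0, 0, 0],
    [-1, 20, 0, 0, 0, 0, 0],
    [-1, 25, 0, 0, 0, 0, 0],
  ],
)

```text
clock: 5.48
position: [663.2, -104.1, 100.0]
ee_rot: [0.004, 1.0, -0.001, 0.001]
contact_force: [-2.7, 0.1, 10.8]
gripper_width: 0.4
```

Emit:
move_arm(
  steps=[
    [-1, 3, 0, 0, 0, 0, 0],
    [-1, 6, 0, 0, 0, 0, 0],
    [-1, 9, 0, 0, 0, 0, 0],
    [-1, 12, 0, 0, 0, 0, 0],
    [-1, 12, 0, 0, 0, 0, 0],
  ],
)

```text
clock: 5.9
position: [674.9, -104.2, 100.0]
ee_rot: [0.004, 1.0, -0.001, 0.001]
contact_force: [-3.0, 0.7, 11.1]
gripper_width: 0.1
```

Emit:
move_arm(
  steps=[
    [-1, 2, 0, 0, 0, 0, 0],
    [-1, 4, 0, 0, 0, 0, 0],
    [-1, 6, 0, 0, 0, 0, 0],
    [-1, 6, 0, 0, 0, 0, 0],
  ],
)

```text
clock: 6.23
position: [676.8, -104.4, 99.9]
ee_rot: [0.004, 1.0, -0.001, -0.004]
contact_force: [-10.9, -0.0, 15.7]
gripper_width: -0.1
```

Emit:
move_arm(
  steps=[
    [-1, 1, 0, 0, 0, 0, 0],
    [-1, 2, 0, 0, 0, 0, 0],
    [-1, 3, 0, 0, 0, 0, 0],
    [-1, 3, 0, 0, 0, 0, 0],
  ],
)

```text
clock: 6.57
position: [679.6, -104.5, 99.9]
ee_rot: [0.004, 1.0, -0.001, -0.004]
contact_force: [-11.3, 1.0, 16.7]
gripper_width: 0.2
```

The force stepped up near x≈676, 96 mm from the start, which suggests it reached the stop with the tips now sliding on the button. I'll press on to the cheek to confirm.

Emit:
move_arm(
  steps=[
    [-1, 1, 0, 0, 0, 0, 0],
    [-1, 2, 0, 0, 0, 0, 0],
    [-1, 3, 0, 0, 0, 0, 0],
    [-1, 3, 0, 0, 0, 0, 0],
  ],
)

```text
clock: 6.9
position: [681.0, -104.6, 99.9]
ee_rot: [0.004, 1.0, -0.001, -0.006]
contact_force: [-14.9, 0.5, 19.0]
gripper_width: 0.1
```

```bash
python3 - <<'E'
from h import *
for n,c in [('side',(190,410,110,310)),('top',(225,400,110,290))]:
    p=optics.get_image(n); a=p['frame'][c[2]:c[3],c[0]:c[1]]
    cv2.imwrite(f'pics/{n}3z.png',cv2.resize(cv2.convertScaleAbs(a,alpha=1.6),None,fx=3,fy=3,interpolation=cv2.INTER_CUBIC))
s=readout.read_state(); print(s['position'],s['clock'],s['contact_force'])
E
```

```text
[ 680.94741548 -104.58916293   99.89996128] 7.0 [-14.55926896   1.56762619  18.21768413]
```

View pics/side3z.png

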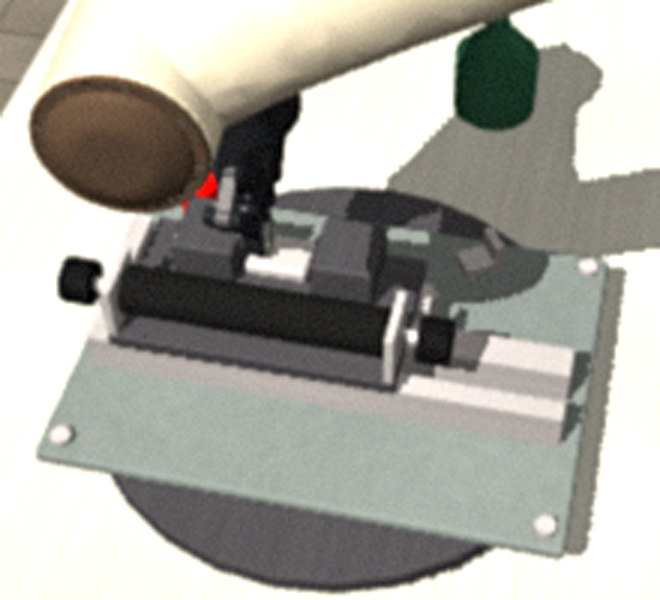

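The side view shows the carriage run up to the stop plate on the left, with the far part of the rail bare. Now I lift straight up while still pushing against the stop.

Emit:
move_arm(
  steps=[
    [-1, 0, 0, 3, 0, 0, 0],
    [-1, 0, 0, 7, 0, 0, 0],
    [-1, 0, 0, 11, 0, 0, 0],
    [-1, 0, 0, 15, 0, 0, 0],
    [-1, 0, 0, 15, 0, 0, 0],
  ],
)

```text
clock: 7.42
position: [681.1, -104.1, 109.8]
ee_rot: [0.005, 1.0, 0.0, -0.006]
contact_force: [-6.9, -0.6, 2.6]
gripper_width: 0.1
```

Emit:
move_arm(
  steps=[
    [-1, -4, 0, 0, 0, 0, 0],
    [-1, -7, 0, 3, 0, 0, 0],
    [-1, -7, 0, 15, 0, 0, 0],
    [-1, -7, 0, 40, 0, 0, 0],
    [-1, -7, 0, 75, 0, 0, 0],
  ],
)

```text
clock: 7.83
position: [677.8, -103.5, 185.9]
ee_rot: [0.004, 1.0, 0.0, -0.003]
contact_force: [1.2, -0.4, 0.6]
gripper_width: 0.1
```

Emit:
move_arm(
  steps=[
    [-1, 0, 0, 30, 0, 0, 0],
    [-1, -30, -20, 50, 0, 0, 0],
    [-1, -60, -50, 50, 0, 0, 0],
    [-1, -90, -80, 50, 0, 0, 0],
    [-1, -115, -110, 50, 0, 0, 0],
  ],
)

```text
clock: 8.25
position: [563.2, -214.2, 239.5]
ee_rot: [0.003, 1.0, -0.0, 0.002]
contact_force: [0.6, -0.8, -0.9]
gripper_width: 0.1
```

Emit:
move_arm(
  steps=[
    [-1, -25, -30, 0, 0, 0, 0],
    [-1, -50, -60, 0, 0, 0, 0],
    [-1, -75, -90, 0, 0, 0, 0],
    [-1, -100, -120, 0, 0, 0, 0],
    [-1, -100, -120, 0, 0, 0, 0],
  ],
)

```text
clock: 8.67
position: [460.7, -337.6, 239.1]
ee_rot: [0.007, 1.0, -0.001, 0.001]
contact_force: [0.1, -0.3, -0.3]
gripper_width: 0.2
```

```bash
python3 - <<'E'
from h import *
np.set_printoptions(precision=1,suppress=True)
for n,c in [('side',(190,410,110,310)),('top',(225,400,110,290))]:
    p=optics.get_image(n); a=p['frame'][c[2]:c[3],c[0]:c[1]]
    cv2.imwrite(f'pics/{n}4z.png',cv2.resize(cv2.convertScaleAbs(a,alpha=1.6),None,fx=3,fy=3,interpolation=cv2.INTER_CUBIC))
    for nm,z in [('button_top',108),('cheek_face',110),('margin_stop',42),('feed_roller',42),('oil_can',0)]:
        for r in nets.tip_of(nm,p)[:1]: print(n,nm,np.array(r['uv']),round(r['conf'],2), at_z(p,r['uv'],z))
    u=proj(p,(665.5,-104.2,108)); print('expected btn',u)
    c=np.round(u).astype(int); m=(p['frame'].min(2)>110).astype(np.uint8)
    k,l,st,ce=cv2.connectedComponentsWithStats(m[c[1]-15:c[1]+16,c[0]-18:c[0]+19]); i=l[15,18]
    q=ce[i]+[c[0]-18,c[1]-15]; print(i,st[i],at_z(p,q,108))
s=readout.read_state(); print(s['position'],s['clock'],s['contact_force'])
E
```

```text
side button_top [285.5 191.7] 0.6 [ 660.6 -104.8  108. ]
side cheek_face [268.6 186.8] 0.61 [ 698.4 -109.2  110. ]
side margin_stop [347.5 197.8] 0.69 [ 537.6 -174.5   42. ]
side feed_roller [256.9 182. ] 0.66 [ 752.1 -179.7   42. ]
side oil_can [352.4 144.1] 0.59 [ 561.3 -404.6   -0. ]
expected btn [283.2 191.5]
1 [  7   8  22  15 245] [ 666.3 -102.1  108. ]
top button_top [354.1 146.6] 0.69 [ 725.3 -174.5  108. ]
top cheek_face [321.1 162.7] 0.69 [ 689.1 -103.3  110. ]
top oil_can [449.2 227.5] 0.82 [ 553.  -411.3    0. ]
expected btn [321.4 173.7]
1 [ 13   7  13  17 190] [ 664.9 -104.8  108. ]
[ 464.6 -333.2  237.2] 9.2667 [ 0.1 -0.2 -0.6]
```

View pics/side4z.png

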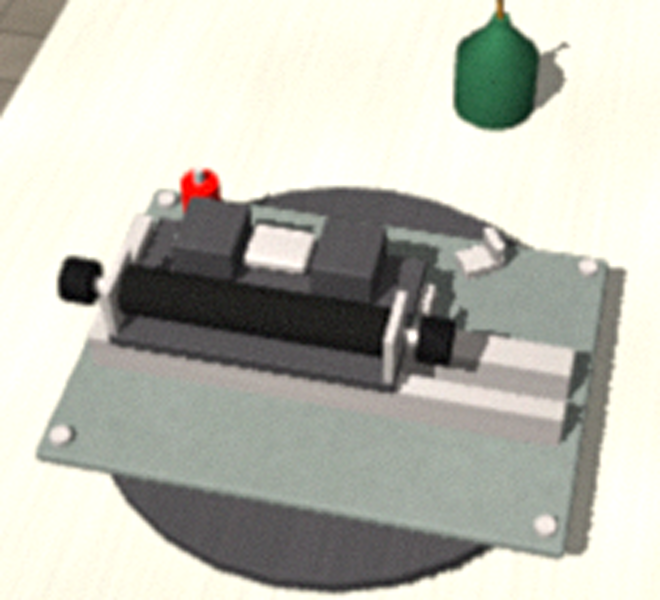

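View pics/top4z.png

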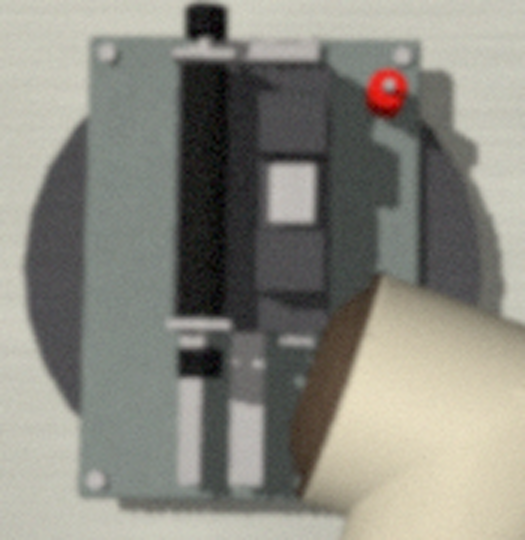

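The button moved 95.9 mm in both views, it is up again, and the carriage is against the stop. The loose parts stand where they were.

```bash
python3 -c "
from bench import workorder; print(workorder.job_done())"
```

```text
the job is handed in; nothing more can be done
None
```

I pressed the button fully down, pushed the carriage along the rail until it met the end stop, let the button rise there, and handed the job in at about 9.3 s.

- **Button press:** with the fingers shut, the tips pressed the button down to z = 100.0 mm at about 10 N. They stayed at about 100 mm for the whole slide.
- **Carriage travel:** the button's centre moved 95.9 mm in both cameras, against the 96 mm required. During the slide the resistance stepped up at the expected place, to about 11 N and then 15 N.
- **Lock:** after the lift the button looks up in the side view, and the carriage stayed at the stop when the tool drew clear. I did not tug on it to test the lock.
- **Loose parts:** the feed roller, margin stop and oil can look to be where they were. The networks' positions for them differ by up to about 10 mm between looks. I put that down to their noise, since the pictures show no shift and the arm passed clear of them. In the last top view the arm hid the margin stop, so I judged it from the side view.
- **Check that disagreed:** in the last top view the network placed the button at the feed roller. I ignored that and used the centre of the bright button patch instead.

The highest wrist force I saw was about 24 N, and the robot was touching nothing at the end.

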